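Hang the lower tea-light tier under the upper one

ROBOT

A 6-joint arm with a two-finger parallel gripper is mounted at the origin on a cart in front of the work surface, level with it; the furniture and walls round the work are solid. World frame = base frame: x ahead of the robot, y to its left, z up, the work surface at z = 0. Lengths are in m, angles in degrees, forces in N, time in s.
With the tool pointing down it reaches from about 0.325 to 0.85 m from the base axis. Payload 15.5 kg.
Tool frame: the origin (TCP) lies midway between the tips of the shut fingers; the grasp point (between the pads) lies 19 mm behind it; z points along the fingers, y is the line along which they close (so a half turn about z gives the same grasp; the last joint's range is limited). The gripper opens to 91 mm and grips with 3 to 60 N. Pads are 32 mm wide; open, the fingers measure 118 mm over their backs; the gripper's body (76 mm by 178 mm) begins 60 mm behind the grasp point.
Start: joints at [-73.081, 28.281, 77.091, -0, 74.628, -5.472], TCP at [0.238, -0.578, 0.214] pointing down, gripper open.
Joint ranges: [-166.48, 166.48], [-47.26, 123.95], [12.59, 153.08], [-70.14, 250.14], [6.76, 159.57], [-176.63, 176.63]. Speed limits (degrees/s): [108.29, 108.29, 147.25, 172.46, 172.46, 172.46].

INTERFACE

Orientations are given as a 3x3 rotation matrix whose columns are the frame's x, y, z axes.
In Python, from bench import ctrl gives the robot as it stands. The module is installed in compiled form; this text tells all that it offers. Calls block until the motion is done:
- ctrl.goto(position, orientation): joint-space move of the TCP to a pose.
- ctrl.move_l(position, vel=0.15, ori=None, contact_N=None): straight line of the TCP; ori=None keeps the orientation; vel is the mean speed in m/s. With contact_N (N) it stops when the force on the tool has changed by that much, and returns True; else False.
- ctrl.movej(angles): joint-space move.
- ctrl.command_gripper(opening): opening from 0.0 (shut) to 1.0 (fully open); the grip force is fixed at half the most; returns when the fingers have stopped.
- ctrl.sleep(seconds).
- ctrl.ik(position, orientation): joint angles nearest the present ones, or None.
- ctrl.read_camera(name): name is "side" or "top"; returns the picture (400x640x3 uint8, blue, green, red); there is no depth.
- ctrl.camera_params(name): a dict with "fx", "fy", "cx", "cy" (pixels), "pose" (4x4, takes a point from camera to world coordinates). Camera axes: x right, y up, looking along -z (the intrinsics and any distortion apply to the point x, -y, -z); pixel columns grow to the right and rows downward; lengths in m; the calibration is good to about 2 mm. A picture is of the moment at which its call begins. camera_params takes no time and is no camera call.
A pose or a line that the arm cannot do raises ctrl.MotionError and nothing moves.
- ctrl.sign_off(): hands the job in; it is judged then, once.
Readings, each from a call of its own:
- ctrl.current_t(): time.
- ctrl.current_q(): joint angles.
- ctrl.current_dq(): joint speeds.
- ctrl.current_effort(): joint torques, N m.
- ctrl.current_tool_pos(): TCP position.
- ctrl.current_eef_rot(): TCP orientation.
- ctrl.current_contact_force(): force on the tool from outside, world axes, zero at the start.
- ctrl.current_wrist_torque(): the same for the moment, N m.
- ctrl.current_grip_width(): opening from 0.0 (shut) to 1.0 (fully open).
- ctrl.current_grasp_force(): force on a finger pad.
Only numpy, scipy, OpenCV 4.12 (cv2) and the standard library are available. Lean on these libraries where they do the work, as an engineer would, in place of code of your own. Each camera call takes 0.05 s, during which the arm holds its last target. There are 200 camera calls.

TASK

Finish the hanging tea-light display: pick up the loose brass tier by its wooden grip, keeping it level so that its tea-light stays in the cup, and hang its hook in the steel loop under the tier that already hangs on the stand. The stand's hanger is sprung, so ease the tier slowly down until the spring just carries its weight before you let go, so that it neither drops nor springs back up. Leave it hanging free and still, with the other goods on the table where they were.

Things in the scene. Friction and masses are not known exactly. Their poses are not given: they have to be found in the camera images.
- loop (a point): Middle of the top edge of the steel loop's lower bar, where the hook will rest; z up. The loop is an upright closed eye of 5 mm wire under the upper tier, opening 27 mm wide (along y) and 31 mm high in the middle; its lower bar is a shallow V. The hook enters the opening along +x, from the side that faces the robot.
- upper_tier: Brass upper tier, 0.3 kg, hanging on the stand; origin at the pivot 141 mm above loop, about which it swings freely to all sides; z up, axes as loop. Its plate, 82 mm across, underside 31 mm above loop, overhangs the work: a gripper body straight above the grip would hit it while the hook enters, one tilted back 30 to 40 degrees clears it.
- spring (a joint): Extension (m) of the spring rod that carries the upper tier: 0 unloaded, at its upper stop; grows as the chain is pulled down, at most 0.065. It yields from about 0.5 N of added pull, then needs 110 N per metre, so the lower tier's weight draws it down by about 12 to 47 mm (its mass is not known beforehand).
- stand: Fixed display stand; origin on the table under the loop. Dark wooden foot 100 x 150 x 14 mm centred 125 mm along its +x, with a thin post 0.50 m high and an arm reaching back to a brass spring tube (20 mm thick, lower end 0.43 m up) over the origin. The open -x side faces the robot.
- lower_tier: Loose lower tier, 180 to 580 g, upright; origin on its underside below the hook's crown, z up. Plate 72 mm across centred at x +12 mm, with a brass cup (63 mm across, rim 50 mm up). Thin stem at x -48 mm; from its top (132 mm up) a 6 mm bar slopes up to the hook's crown (bar centre x 0, z 165 mm), then down to its tip (x +14 mm, underside z 148 mm). Mass centre nearly under the crown.
- grip (a point): Centre of the lower tier's dark wooden grip round its stem: 13 mm along x, 16 mm wide along y (grasp across y), 56 mm high, centred 95 mm above the tier's underside and 48 mm to the -x side of the hook's crown. Axes as lower_tier; its free -x side roughly faces the robot.
- hook (a point): Underside of the crown of the lower tier's hook, 162 mm above the tier's underside, 48 mm in +x from and 67 mm above the grip's centre; axes as lower_tier. It rests on loop when hung.
- tealight: The loose cream tea-light, 38 mm across and 18 mm high, lying in the lower tier's cup. Origin at its underside.
- bell: Brass counter bell, 71 mm across, 62 mm high; bystander. Origin at its underside.
- red_tealight: Red tea-light, 38 mm across, 19 mm high; bystander. Origin at its underside.
- match_box: Red box of matches, 62 x 110 x 22 mm; bystander. Origin at its underside.
- glass: Ribbed green glass tumbler, 70 mm across, 97 mm high; bystander. Origin at its underside.
Not all that is in view belongs to the job. What is shaped like the lower_tier but red is not meant.

How it is judged:
By the outcome, as a careful person would: the job done as asked, in the order asked, and still so for the second after the job is handed in, with the robot touching nothing.
It also fails if it takes over 64 s, if anything falls off the work surface, if the arm or the gripper's body presses on something with over 40 N, if the wrist force passes 120 N, or if a joint passes its speed limit or range.

## Working session

There is one attempt and no reset: what is moved stays moved. The work goes in short steps, each a Python script; the robot and the scene stay as the last script left them, time stands still between calls to the robot, and variables do not carry over. Pictures are saved under pics/ and viewed, at most 10 in all, crops included, and the job is handed in when it is done.

```bash
mkdir -p pics; python3 - <<'E'
from bench import ctrl
import cv2,numpy as np
for n in("side","top"):
    cv2.imwrite(f"pics/{n}0.png",ctrl.read_camera(n)); p=ctrl.camera_params(n)
    print(n,{k:(np.round(v,4).tolist() if k!='x' else v) for k,v in p.items()})
print(ctrl.current_t())
E
```

```text
side {'fx': 504.4361, 'fy': 504.4361, 'cx': 313.4222, 'cy': 198.614, 'pose': [[-0.9233, 0.2324, -0.3057, 0.1209], [-0.384, -0.5725, 0.7244, 0.9601], [-0.0066, 0.7863, 0.6178, 1.057], [0.0, 0.0, 0.0, 1.0]]}
top {'fx': 497.9878, 'fy': 497.9878, 'cx': 317.3906, 'cy': 204.1732, 'pose': [[0.029, 0.9956, -0.0892, 0.4111], [-0.9995, 0.0299, 0.0079, -0.0053], [0.0105, 0.0889, 0.996, 1.6191], [0.0, 0.0, 0.0, 1.0]]}
0.1
```

View pics/side0.png

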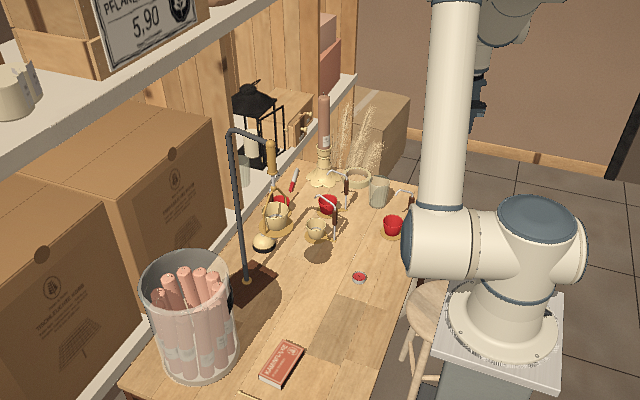

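View pics/top0.png

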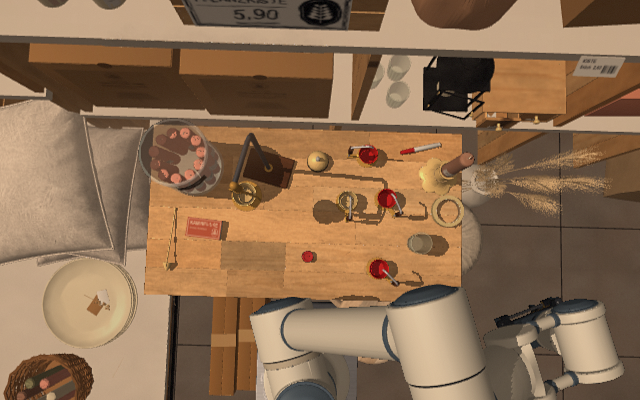

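The side view shows the stand (post about (240,200), upper tier about (277,215)), the brass loose tier (about (320,228)) and red decoys. In the top view the brass tier is at about (347,205) and the upper tier at about (245,195). I'll zoom in on both.

```bash
python3 - <<'E'
import cv2
a=cv2.imread("pics/top0.png")[135:235,225:385]; cv2.imwrite("pics/topc.png",cv2.resize(a,None,fx=5,fy=5,interpolation=cv2.INTER_CUBIC))
a=cv2.imread("pics/side0.png")[130:280,220:380]; cv2.imwrite("pics/sidec.png",cv2.resize(a,None,fx=4,fy=4,interpolation=cv2.INTER_CUBIC))
E
```

```text
(no output)
```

View pics/topc.png

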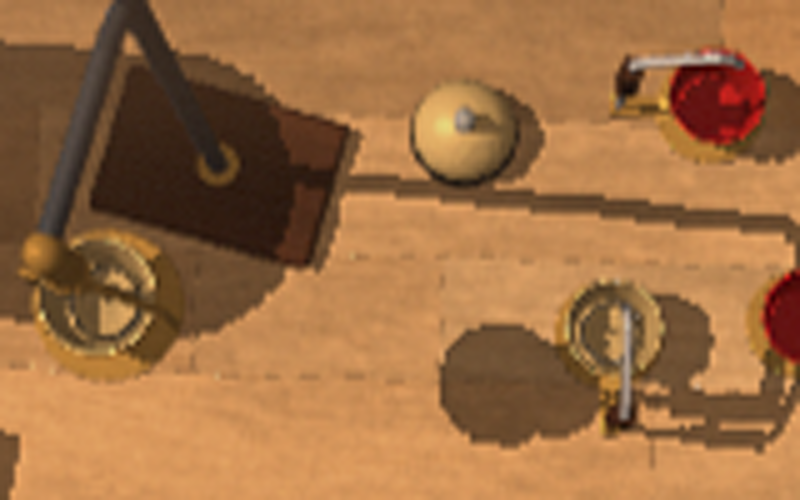

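View pics/sidec.png

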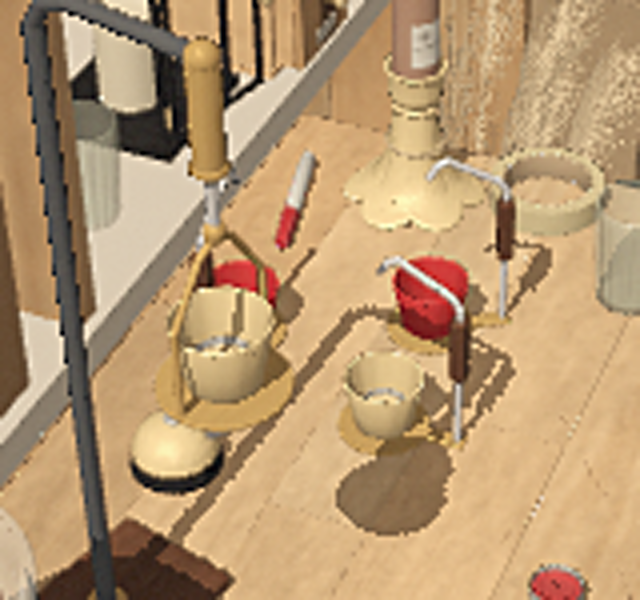

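The brass tier's grip is at about (349,218) in the top view. Its crown and tip bar runs up the image, so its yaw is near 0. The upper tier's plate is centred at about (247,196) in the top view, and its yoke apex is at about (273,188) in the side view. The foot is turned by about -16°. I'll fit the poses next.

```bash
cat > h.py <<'E'
from bench import ctrl
import numpy as np
from scipy.optimize import least_squares
C={n:ctrl.camera_params(n) for n in("side","top")}
def proj(n,p):
    c=C[n];T=np.array(c["pose"]);q=T[:3,:3].T@(np.asarray(p)-T[:3,3])
    return np.array([c["cx"]+c["fx"]*q[0]/-q[2],c["cy"]-c["fy"]*q[1]/-q[2]])
def ray(n,u,v):
    c=C[n];T=np.array(c["pose"]);d=T[:3,:3]@np.array([(u-c["cx"])/c["fx"],-(v-c["cy"])/c["fy"],-1])
    return T[:3,3],d
def atz(n,uv,z):
    o,d=ray(n,*uv);return o+d*(z-o[2])/d[2]
def tri(a,b):
    o1,d1=ray("side",*a);o2,d2=ray("top",*b)
    s=np.linalg.lstsq(np.c_[d1,-d2],o2-o1,rcond=None)[0]
    p,q=o1+s[0]*d1,o2+s[1]*d2;return (p+q)/2,np.linalg.norm(p-q)
def Rz(a):
    a=np.radians(a);return np.array([[np.cos(a),-np.sin(a),0],[np.sin(a),np.cos(a),0],[0,0,1]])
def fit(obs,x0):
    f=lambda s:np.concatenate([proj(n,np.r_[s[:2],0]+Rz(s[2])@np.array(p))-uv for n,p,uv in obs])
    r=least_squares(f,x0,x_scale=[.01,.01,3],loss='soft_l1');return r.x,f(r.x).reshape(-1,2)
t=lambda u,v:np.array([225+u/5-.4,135+v/5-.4])
s=lambda u,v:np.array([220+u/4-.4,130+v/4-.4])
E
python3 - <<'E'
from h import *
np.set_printoptions(precision=4,suppress=True)
ob=[("top",(.012,0,.05),t(613,330)),("side",(.012,0,.05),s(384,375)),("side",(-.048,0,.095),s(458,348)),
("side",(-.048,0,.004),s(458,440)),("side",(-.048,0,.132),s(460,312)),("side",(0,0,.166),s(397,259)),("top",(.014,0,.151),t(627,306)),("top",(-.048,0,.123),t(622,415))]
print("lower",*fit(ob,[.45,-.05,0]))
so=[("top",(.175,.075,.014),t(130,65)),("top",(.175,-.075,.014),t(350,128)),("top",(.075,-.075,.014),t(312,265)),("top",(.075,.075,.014),t(92,205)),
("side",(.125,0,.5),s(35,15)),("top",(.125,0,.5),t(130,3)),("side",(0,0,.43),s(208,175))]
print("stand",*fit(so,[.45,.2,-16]))
x=fit(so,[.45,.2,-16])[0]
print("plate tri",tri(s(225,387),t(109,305)))
print("pivot z scan",[(z,4*(proj("side",(x[0],x[1],z))-[219.6,129.6])) for z in(.34,.36,.38,.40,.43)])
for n,p in(("bell",t(466,133)),("redtl",(308-.4,256.5))):print(n,atz(n and "top",p,.02))
E
```

```text
lower [ 0.5548 -0.1117 -0.0257] [[-0.0397 -0.3154]
 [-0.0596 -0.2464]
 [ 0.1723  0.005 ]
 [-0.3895 -0.2886]
 [-0.087  -0.7253]
 [ 0.3624 -0.5385]
 [-0.437   0.5206]
 [-0.6219  0.1648]]
stand [  0.5465   0.1758 -14.7528] [[ 0.5013 -0.332 ]
 [ 0.5391 -0.0182]
 [-0.6983  1.7983]
 [-0.9641  0.7732]
 [-0.72   -6.2736]
 [-0.4803 -1.1805]
 [ 1.0978 -0.2862]]
plate tri (array([0.5482, 0.1764, 0.2776]), np.float64(0.0012050374922221324))
pivot z scan [(0.34, array([221.3828, 303.9379])), (0.36, array([219.4612, 276.1381])), (0.38, array([217.4971, 247.7229])), (0.4, array([215.489 , 218.6718])), (0.43, array([212.3912, 173.8553]))]
bell [ 0.6945 -0.0152  0.02  ]
redtl [0.3857 0.0084 0.02  ]
```

```bash
cat >> h.py <<'E'
def tool(yaw,tilt=35):
    a=np.radians(tilt);z=np.array([np.sin(a),0,-np.cos(a)]);y=np.array([0,SG,0.])
    return Rz(yaw)@np.c_[np.cross(y,z),y,z]
SG=1.
def tcp(tierpos,yaw,tilt=35,off=0):  # tier origin -> TCP
    R=tool(yaw,tilt);return np.asarray(tierpos)+Rz(yaw)@np.array([-.048,0,.095])+R[:,2]*(.019-off),R
E
python3 - <<'E'
import h;from h import *
import cv2
np.set_printoptions(precision=3,suppress=True)
print(ctrl.current_eef_rot())
for sg in(1.,-1.):
    h.SG=sg
    for nm,(p,R) in dict(pre=tcp((.555,-.112,0),0,off=.11),g=tcp((.555,-.112,0),0),h=tcp((.5465,.1758,.08),-14.75)).items():
        print(sg,nm,p,ctrl.ik(p,R))
for nm,a in dict(red2cup=(388,198),red3cup=(379,268),red3stem=(394,284),red2stem=(398,213)).items(): print(nm,atz("top",a,.05),atz("top",a,.12))
im={n:cv2.resize(cv2.imread(f"pics/{n}0.png"),None,fx=8,fy=8,interpolation=cv2.INTER_CUBIC) for n in("side","top")}
o=[.5470,.176]
for n in im:
  for zl,c in((.240,(255,0,0)),(.250,(0,0,255))):
    R=Rz(-14.75);th=np.linspace(0,6.3,80)
    P=np.array([proj(n,[o[0]+.041*np.cos(a),o[1]+.041*np.sin(a),zl+.031]) for a in th])
    cv2.polylines(im[n],[np.int32((P+.5)*8)],True,c,1)
    q=(proj(n,(*o,zl+.141))+.5)*8;cv2.circle(im[n],tuple(np.int32(q)),4,c,1)
S=im["side"][8*165:8*240,8*250:8*300];T=im["top"][8*175:8*215,8*225:8*275]
W=np.zeros((600,800,3),np.uint8);W[:600,:400]=S;W[:320,400:]=T
cv2.imwrite("pics/ov.png",W)
E
```

```text
[[ 0.925  0.381 -0.   ]
 [ 0.381 -0.925  0.001]
 [ 0.    -0.001 -1.   ]]
1.0 pre [ 0.455 -0.112  0.17 ] [-36.378  13.188 130.356  71.275  21.051 168.854]
1.0 g [ 0.518 -0.112  0.079] [-29.789  30.723 128.71  122.032  19.641 121.281]
1.0 h [0.511 0.185 0.159] [ 28.228  21.447 116.284 -58.412  27.324   2.665]
-1.0 pre [ 0.455 -0.112  0.17 ] [-36.378  13.188 130.356  71.275  21.051 -11.146]
-1.0 g [ 0.518 -0.112  0.079] [-29.789  30.723 128.71  122.032  19.641 -58.719]
-1.0 h [0.511 0.185 0.159] None
red2cup [ 0.578 -0.241  0.05 ] [ 0.571 -0.231  0.12 ]
red3cup [ 0.357 -0.216  0.05 ] [ 0.359 -0.207  0.12 ]
red3stem [ 0.309 -0.264  0.05 ] [ 0.313 -0.253  0.12 ]
red2stem [ 0.531 -0.274  0.05 ] [ 0.526 -0.262  0.12 ]
```

View pics/ov.png

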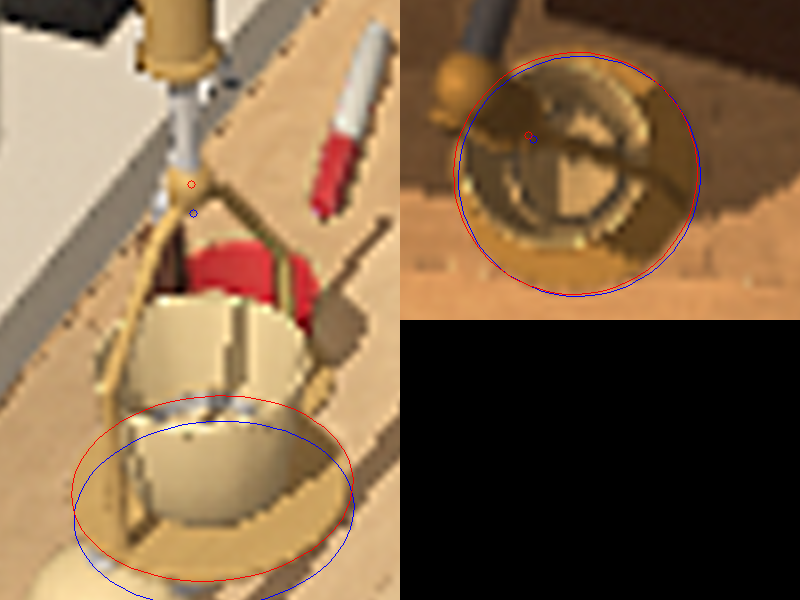

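The red overlay (loop z = 0.250) matches both the plate's rim and the yoke apex, so the loop is at about (0.547, 0.176, 0.250) with yaw -14.75°. The wrist is close to singular here, so I'll scan the path for joint continuity.

```bash
cat >> h.py <<'E'
L=np.array([.547,.176,.250]);LY=-14.75;T0=np.array([.555,-.112,0.])
def hang(dx,zt): return np.r_[(L+Rz(LY)@np.array([dx,0,0]))[:2],zt]
E
python3 - <<'E'
from h import *
np.set_printoptions(precision=0,suppress=True,linewidth=200)
for tilt in(30,35,40):
  print("tilt",tilt)
  pts=[("pre",T0,0,.11),("g",T0,0,0),("lift.1",T0+[0,0,.1],0,0),("lift.2",T0+[0,0,.2],0,0),("lift.3",T0+[0,0,.3],0,0),
   ("mid.2",(.53,.04,.2),-7,0),("mid.3",(.53,.04,.3),-7,0),("ph.2",hang(-.13,.2),LY,0),("ph.1145",hang(-.13,.1145),LY,0),("in",hang(0,.1005),LY,0),("low",hang(0,.045),LY,0),("ret",hang(0,.05),LY,.12)]
  for nm,o,y,off in pts:
    p,R=tcp(o,y,tilt,off);q=ctrl.ik(p,R);print(nm,p.round(3) if tilt==30 else'',None if q is None else np.array(q))
E
```

```text
tilt 30
pre [ 0. -0.  0.] [ -33.   12.  125.   43.   23. -160.]
g [ 1. -0.  0.] [-28.  29. 125.  92.  13. 154.]
lift.1 [ 1. -0.  0.] [ -28.   15.  118.   35.   24. -148.]
lift.2 [ 1. -0.  0.] [ -28.    5.  110.   21.   40. -131.]
lift.3 [ 1. -0.  0.] [ -28.   -1.   99.   16.   56. -124.]
mid.2 [0. 0. 0.] [  1.   2. 113.  -7.  35. -77.]
mid.3 [0. 0. 0.] [  1.  -5. 102.  -5.  53. -80.]
ph.2 [0. 0. 0.] [ 41.   3. 111. -32.  52. -17.]
ph.1145 [0. 0. 0.] [ 41.  12. 119. -42.  38.  -3.]
in [1. 0. 0.] [ 26.  18. 112. -38.  32. -20.]
low [1. 0. 0.] [ 26.  25. 115. -51.  25.  -5.]
ret [0. 0. 0.] [ 32.  10. 112. -34.  41. -21.]
tilt 35
pre  [-36.  13. 130.  71.  21. 169.]
g  [-30.  31. 129. 122.  20. 121.]
lift.1  [ -30.   15.  122.   57.   20. -171.]
lift.2  [ -30.    4.  114.   30.   35. -141.]
lift.3  [ -30.   -3.  103.   22.   51. -129.]
mid.2  [  2.   1. 117. -11.  28. -73.]
mid.3  [  2.  -6. 106.  -7.  46. -78.]
ph.2  [ 44.   4. 114. -40.  50.  -8.]
ph.1145  [ 44.  13. 122. -53.  38.  10.]
in  [ 28.  19. 115. -53.  29.  -4.]
low  None
ret  [ 36.  11. 116. -46.  38.  -6.]
tilt 40
pre  [-41.  16. 136. 100.  25. 136.]
g  [-32.  34. 133. 136.  29. 105.]
lift.1  [-32.  17. 126.  86.  20. 159.]
lift.2  [ -32.    4.  118.   43.   30. -154.]
lift.3  [ -32.   -4.  107.   29.   45. -137.]
mid.2  [  3.   1. 121. -19.  20. -65.]
mid.3  [  3.  -7. 110. -10.  38. -75.]
ph.2  [ 48.   5. 117. -49.  50.   3.]
ph.1145  [ 48.  15. 124. -64.  40.  24.]
in  [ 31.  20. 118. -69.  29.  14.]
low  None
ret  [ 40.  13. 120. -59.  38.  10.]
```

```bash
cat >> h.py <<'E'
SG=-1.;TILT=28;LY=-13.
PATH=[("pre",T0,0,.11),("g",T0,0,0),("l1",T0+[0,0,.05],0,0),("l2",T0+[0,0,.2],0,0),("mid",np.array([.50,.04,.2]),-7,0),("ph",hang(-.115,.1145),LY,0),
 ("tip",hang(-.018,.1145),LY,0),("in",hang(.001,.096),LY,0),("low",hang(.001,.038),LY,0),("ret",hang(.001,.05),LY,.10)]
E
python3 - <<'E'
from h import *
np.set_printoptions(precision=0,suppress=True,linewidth=200)
P=[(n,*tcp(o,y,TILT,off),o,y,off) for n,o,y,off in PATH]
for a,b in zip(P,P[1:]):
  Q=[];d=np.linalg.norm(b[1]-a[1])
  for s in np.linspace(0,1,13):
    y=a[4]*(1-s)+b[4]*s
    Q.append(ctrl.ik(a[1]*(1-s)+b[1]*s,tool(y,TILT)))
  if any(q is None for q in Q): print(a[0],b[0],"None",[i for i,q in enumerate(Q) if q is None]);print(*Q[::12]);continue
  Q=np.array(Q);print(a[0],b[0],"d=%.3f"%d,Q[0],Q[-1],"deg/m max",np.abs(np.diff(Q,axis=0)).max(0)*12/d,Q[:,5].max(),Q[:,4].min())
E
```

```text
pre g d=0.110 [-31.  12. 123.  35.  25.  29.] [-27.  28. 123.  74.  13.  -8.] deg/m max [ 44. 149.  22. 532. 155. 516.] 29.23457562951631 12.80855613652977
g l1 d=0.050 [-27.  28. 123.  74.  13.  -8.] [-27.  21. 120.  43.  18.  24.] deg/m max [  0. 146.  64. 817. 140. 838.] 23.708399256228216 12.80855613652977
l1 l2 d=0.150 [-27.  21. 120.  43.  18.  24.] [-27.   5. 108.  18.  43.  52.] deg/m max [  0. 129.  96. 374. 169. 395.] 52.034145492306706 18.08216039087265
l2 mid d=0.166 [-27.   5. 108.  18.  43.  52.] [  1.  -1. 114.  -6.  38. 102.] deg/m max [204.  56.  66. 184.  57. 361.] 101.84729407248373 38.06000396942784
mid ph d=0.197 [  1.  -1. 114.  -6.  38. 102.] [ 36.  11. 119. -37.  37. 167.] deg/m max [187.  84.  54. 182.  57. 355.] 166.66286506047427 35.1107824015379
ph tip d=0.097 [ 36.  11. 119. -37.  37. 167.] [ 26.  16. 112. -32.  34. 152.] deg/m max [127.  49.  82.  61.  41. 153.] 166.66286506047427 34.26300351737444
tip in d=0.027 [ 26.  16. 112. -32.  34. 152.] [ 24.  19. 111. -33.  31. 153.] deg/m max [ 65. 106.  14.  56. 111.  20.] 152.74330945688337 31.44320249868578
in low d=0.058 [ 24.  19. 111. -33.  31. 153.] [ 24.  25. 115. -45.  24. 166.] deg/m max [  0. 118.  69. 276. 144. 302.] 166.49971057372173 23.571450072183826
low ret d=0.111 [ 24.  25. 115. -45.  24. 166.] [ 29.  12. 112. -30.  38. 153.] deg/m max [ 42. 123.  43. 200. 148. 189.] 166.49971057372173 23.571450072183826
```

```bash
python3 - <<'E'
from h import *
import cv2
np.set_printoptions(precision=3,suppress=True)
P={n:tcp(o,y,TILT,off) for n,o,y,off in PATH}
p0=np.array(ctrl.current_tool_pos())
ctrl.move_l(p0+[0,0,.1],vel=.2)
p,R=P["pre"]
ctrl.goto(p+[0,0,.1],R);print(ctrl.current_q(),ctrl.current_t())
ctrl.move_l(p,vel=.12);
print("contact",ctrl.move_l(P["g"][0],vel=.06,contact_N=4),ctrl.current_contact_force(),ctrl.current_t())
for n in("side","top"):cv2.imwrite(f"pics/{n}1.png",ctrl.read_camera(n))
a=cv2.imread("pics/side1.png")[150:270,250:410];b=cv2.imread("pics/top1.png")[150:270,290:410]
cv2.imwrite("pics/g1.png",np.hstack([cv2.resize(a,(480,360)),cv2.resize(b,(320,320))[:360] if 0 else cv2.resize(b,(320,360))]))
E
```

```text
[-31.372   1.227 113.216  20.935  43.058  46.099] 2.6167
contact False [0.502 0.352 0.2  ] 5.5833
```

View pics/g1.png

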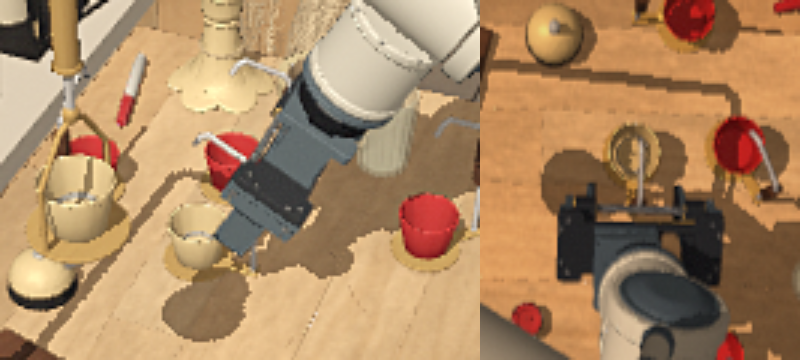

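The open fingers straddle the grip, with the stem at about (640,200) midway between the fingers at 592 and 685 in the crop, and nothing else is touched. Next I'll grip and lift slowly.

```bash
python3 - <<'E'
from h import *
import cv2
np.set_printoptions(precision=3,suppress=True)
P={n:tcp(o,y,TILT,off) for n,o,y,off in PATH}
F=lambda:np.mean([np.array(ctrl.current_contact_force()) for _ in range(1)],0)
ctrl.command_gripper(0.0);ctrl.sleep(.2)
print("w",ctrl.current_grip_width(),ctrl.current_grasp_force(),F(),ctrl.current_wrist_torque())
ctrl.move_l(P["l1"][0],vel=.04);ctrl.sleep(.3);print(F(),ctrl.current_wrist_torque(),ctrl.current_grip_width())
ctrl.move_l(P["l2"][0],vel=.09);ctrl.sleep(.3);print(F(),ctrl.current_wrist_torque())
ctrl.move_l(P["mid"][0],vel=.09,ori=P["mid"][1])
ctrl.move_l(P["ph"][0],vel=.09,ori=P["ph"][1]);ctrl.sleep(.5)
for _ in range(5): ctrl.sleep(.1);print(F())
print(ctrl.current_q(),ctrl.current_t())
for n in("side","top"):cv2.imwrite(f"pics/{n}2.png",ctrl.read_camera(n))
a=cv2.imread("pics/side2.png")[150:310,215:365];b=cv2.imread("pics/top2.png")[150:250,210:310]
cv2.imwrite("pics/g2.png",np.hstack([cv2.resize(a,(450,480),interpolation=2),cv2.resize(b,(350,350),interpolation=2) if 0 else cv2.copyMakeBorder(cv2.resize(b,(350,350),interpolation=2),0,130,0,0,0)]))
E
```

```text
w 0.1717336657315772 29.999953508377075 [-0.906 -1.379 -0.412] [-0.403  0.453 -0.293]
[ 0.163 -0.226 -5.549] [ 0.007  0.968 -0.006] 0.17291067316925007
[-0.717  0.391 -5.242] [ 0.001  0.96  -0.025]
[-0.039  0.425 -5.168]
[-0.397  0.22  -6.032]
[-0.334  0.853 -5.193]
[-0.267 -0.218 -4.967]
[-0.614  0.554 -5.477]
[ 36.427  11.419 118.602 -36.617  36.714 166.663] 16.1667
```

View pics/g2.png

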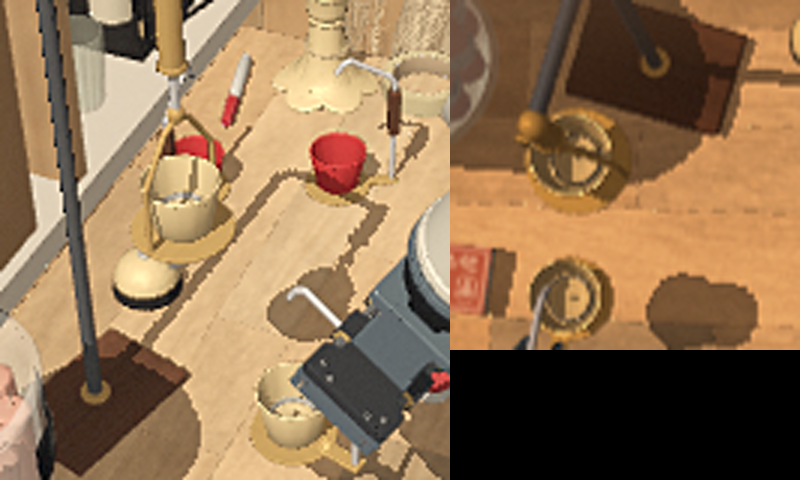

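The tier is carried level with the tea-light in its cup. The hook tip is at about (312,248) in the side view and (238.6,231) in the top view. I'll check that against the expected position.

```bash
python3 - <<'E'
from h import *
np.set_printoptions(precision=4,suppress=True)
o=hang(-.115,.1145);e=o+Rz(LY)@np.array([.014,0,.151])
print(e,proj("side",e),proj("top",e),tri((312.,248.2),(238.3,231)))
c=o+Rz(LY)@np.array([.012,0,.05]);print("cup",proj("side",c),"obs",215+290/3,150+388/3,proj("top",c),"obs",210+122/3.5,150+293/3.5)
print(proj("side",L+[0,0,.141]),"pivot obs",215+176/3,150+117/3)
E
```

```text
[0.4486 0.1987 0.2655] [311.222  247.3666] [237.3024 232.5712] (array([0.4506, 0.1961, 0.2602]), np.float64(0.0052030988690161695))
cup [312.298 278.491] obs 311.6666666666667 279.33333333333337 [242.3082 234.3508] obs 244.85714285714286 233.71428571428572
[273.4462 187.5675] pivot obs 273.6666666666667 189.0
```

```bash
cat >> h.py <<'E'
LAT=.002
def go(dx,zt,vel,**k):
    o=hang(dx,zt)+Rz(LY)@np.array([0,LAT,0]);return ctrl.move_l(tcp(o,LY,TILT)[0],vel=vel,**k)
def Fm(n=8):
    a=[]
    for _ in range(n): ctrl.sleep(.04);a.append(ctrl.current_contact_force())
    return np.mean(a,0)
E
python3 - <<'E'
from h import *
np.set_printoptions(precision=2,suppress=True)
print(go(-.03,.1145,.06,contact_N=3));f0=Fm(15);print("F0",f0)
c=go(-.018,.1145,.02,contact_N=2.5);print(c,Fm())
if not c:
    c=go(.001,.096,.015,contact_N=2.5);print("in",c,Fm(12),ctrl.current_tool_pos())
    if not c:
        for z in(.088,.082,.076,.070):
            go(.001,z,.02);print(z,Fm())
print(ctrl.current_t())
E
```

```text
True
F0 [-0.04 -0.06 -5.49]
True [ 0.02 -0.06 -5.22]
18.9333
```

```bash
python3 - <<'E'
from h import *
np.set_printoptions(precision=3,suppress=True)
def rel(): 
    o=np.array(ctrl.current_tool_pos())-(tcp((0,0,0),LY,TILT)[0]);return (Rz(LY).T@(o-np.r_[L[:2],0]))
print(rel(),Fm(12))
for dx,z in((-.06,.1145),(-.04,.1145),(-.025,.1145),(-.018,.1145),(-.009,.106),(.001,.096)):
    c=go(dx,z,.03,contact_N=8);f=Fm(6);print(dx,z,c,f,rel())
    if c or np.hypot(f[0],f[1])>.9 or abs(f[2]+5.4)>.8: break
print(ctrl.current_t())
E
```

```text
[-0.034  0.001  0.113] [ 0.135  0.12  -5.021]
-0.06 0.1145 False [ 0.177 -0.031 -5.465] [-0.06   0.002  0.114]
-0.04 0.1145 False [-0.894 -0.003 -8.19 ] [-0.04   0.002  0.114]
21.775
```

The crown's top touched the plate's edge because I was 1–2 mm too high; it has to pass under the plate as well. That contact confirms the height estimate. I'll back out, let the tier settle, and enter at z_t = 0.1075.

```bash
cat >> h.py <<'E'
def rel(): 
    o=np.array(ctrl.current_tool_pos())-(tcp((0,0,0),LY,TILT)[0]);return (Rz(LY).T@(o-np.r_[L[:2],0]))
E
python3 - <<'E'
from h import *
import cv2
np.set_printoptions(precision=3,suppress=True)
go(-.04,.108,.02);go(-.075,.107,.04);ctrl.sleep(2);print(Fm(8))
cv2.imwrite("pics/top3.png",ctrl.read_camera("top"));cv2.imwrite("pics/side3.png",ctrl.read_camera("side"))
for n in("top","side"):
    d=cv2.absdiff(cv2.imread(f"pics/{n}0.png"),cv2.imread(f"pics/{n}3.png")).max(2)
    w=d[183:196,225:275] if n=="top" else d[160:215,255:290]
    print(n,"upper-tier change px",(w>40).sum())
for dx,z in((-.05,.1072),(-.035,.1072),(-.025,.1072),(-.016,.1072),(-.008,.102),(.001,.096)):
    c=go(dx,z,.025,contact_N=8);f=Fm(6);print(dx,z,c,f,rel())
    if c or np.hypot(f[0],f[1])>.9 or abs(f[2]+5.4)>.9: break
print(ctrl.current_t())
E
```

```text
[ 0.024  0.12  -5.222]
top upper-tier change px 5
side upper-tier change px 11
-0.05 0.1072 False [-0.056  0.378 -5.587] [-0.05   0.002  0.107]
-0.035 0.1072 False [ 0.127  0.071 -5.308] [-0.035  0.002  0.107]
-0.025 0.1072 False [-0.232 -0.17  -5.16 ] [-0.025  0.002  0.107]
-0.016 0.1072 False [-0.036 -0.116 -5.088] [-0.016  0.002  0.107]
-0.008 0.102 False [-0.436 -0.591 -5.147] [-0.008  0.002  0.102]
0.001 0.096 False [-0.131 -0.157 -5.239] [0.001 0.002 0.096]
31.2833
```

```bash
python3 - <<'E'
from h import *
np.set_printoptions(precision=2,suppress=True)
for z in(.089,.080,.072,.064):
    go(.001,z,.025);print(z,Fm(10),ctrl.current_wrist_torque(),ctrl.current_t())
    
E
```

```text
0.089 [-0.09  0.15 -4.42] [0.27 0.89 0.06] 32.1333
0.08 [ 0.05 -0.08 -3.44] [ 0.2   0.76 -0.  ] 33.0583
0.072 [ 0.01 -0.34 -2.64] [0.23 0.61 0.06] 33.9417
0.064 [-0.1  -0.02 -1.71] [ 0.1   0.58 -0.04] 34.825
```

```bash
python3 - <<'E'
from h import *
import cv2
np.set_printoptions(precision=2,suppress=True)
go(.001,.054,.02);print(Fm(10))
go(.001,.0495,.015);print(Fm(20),ctrl.current_t())
for n in("side","top"):cv2.imwrite(f"pics/{n}4.png",ctrl.read_camera(n))
a=cv2.imread("pics/side4.png")[165:265,240:340];b=cv2.imread("pics/top4.png")[160:230,220:290]
cv2.imwrite("pics/g4.png",np.hstack([cv2.resize(a,(400,400),interpolation=2),cv2.resize(b,(400,400),interpolation=2)]))
c=cv2.imread("pics/side0.png")
E
```

```text
[ 0.04  0.02 -0.73]
[-0.08  0.   -0.28] 37.175
```

View pics/g4.png

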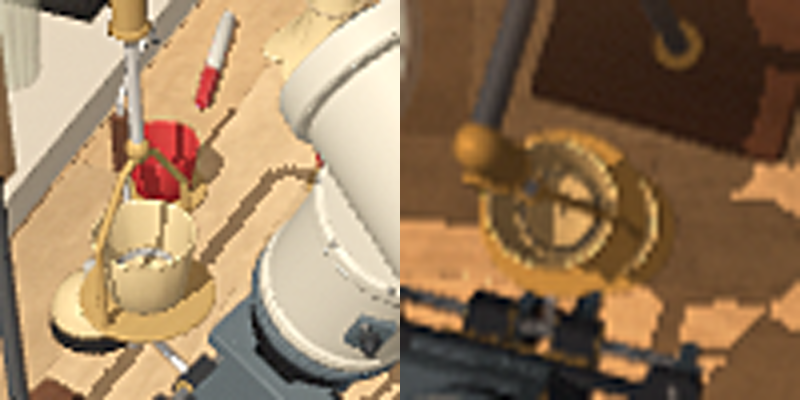

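The spring rod has extended and the tier hangs from the loop under the plate, with slight residual grip load. I'll ease down the last 2 mm, release and back off.

```bash
python3 - <<'E'
from h import *
import cv2
np.set_printoptions(precision=2,suppress=True)
go(.001,.0472,.01);print(Fm(25),ctrl.current_t())
ctrl.command_gripper(0.3);ctrl.sleep(.4);print(Fm(10))
cv2.imwrite("pics/side5.png",ctrl.read_camera("side"))
ctrl.command_gripper(0.6);ctrl.sleep(.3)
try: go(-.05,.097,.03)
except ctrl.MotionError as e:
    print(e);ctrl.move_l(tcp(hang(.001,.0472)+Rz(LY)@np.array([0,LAT,0]),LY,TILT,.08)[0],vel=.03)
print(Fm(8),ctrl.current_t())
p=np.array(ctrl.current_tool_pos());R=np.array(ctrl.current_eef_rot())
try: ctrl.move_l(p-.09*R[:,2],vel=.08)
except ctrl.MotionError as e: print(e)
print(ctrl.current_tool_pos(),ctrl.current_t())
for n in("side","top"):cv2.imwrite(f"pics/{n}6.png",ctrl.read_camera(n))
a=cv2.imread("pics/side6.png")[165:285,230:350];b=cv2.imread("pics/top6.png")[120:240,200:320]
cv2.imwrite("pics/g6.png",np.hstack([cv2.resize(a,(400,400),interpolation=2),cv2.resize(b,(400,400),interpolation=2)]))
E
```

```text
[-0.03 -0.2  -0.05] 38.7
[-0.08  0.02  0.17]
[-0.24 -0.08  0.11] 43.725
[0.42 0.21 0.25] 45.0
```

View pics/g6.png

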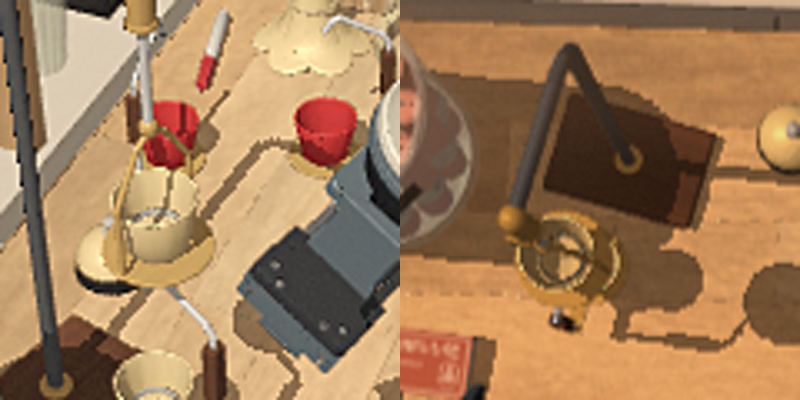

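The tier hangs free from the loop with its hook engaged and the gripper clear. I'll check that it's still before handing in.

```bash
python3 - <<'E'
from h import *
import cv2
pr=None
while ctrl.current_t()<57:
    ctrl.sleep(.35);a=ctrl.read_camera("side")[180:320,255:310].astype(int)
    n=-1 if pr is None else int((abs(a-pr).max(2)>25).sum());pr=a;print(round(ctrl.current_t(),1),n)
    if 0<=n<=1:
        k=locals().get("k",0)+1
        if k>=5: break
    else: k=0
ref=cv2.imread("pics/side0.png").astype(int);b=ctrl.read_camera("side").astype(int)
for nm,(u0,u1,v0,v1) in dict(matchbox=(255,310,335,395),red_tl=(350,370,268,288)).items(): print(nm,(abs(b-ref)[v0:v1,u0:u1].max(2)>40).sum())
ctrl.sign_off();print("signed",ctrl.current_t())
E
```

```text
45.5 -1
45.9 6
46.3 1
46.7 0
47.1 0
47.5 3
47.9 3
48.3 0
48.7 0
49.1 2
49.5 0
49.9 1
50.3 5
50.7 5
51.1 1
51.5 3
51.9 2
52.3 0
52.7 4
53.1 0
53.5 0
53.9 0
54.3 0
54.7 3
55.1 2
55.5 2
55.9 3
56.3 3
56.7 4
57.1 0
matchbox 0
red_tl 334
the job is handed in; nothing more can be done
the job is handed in; nothing more can be done
```

The brass tier now hangs by its hook in the steel loop, with its weight on the spring and the gripper clear, and I handed the job in at about 57 s. On the way in, the hook brushed the upper tier's plate with about 3 N. In the last pictures the tier was almost still, and the matchbox had not moved. The image patch at the red tea-light did change; the arm never went near it, and I put the change down to the arm or its shadow but didn't confirm that. I didn't recheck the bell and glass, and I last saw the tea-light in its cup before hanging the tier.

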